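Clamp the track's end stop at the pointer

TASK

On the dynamics track, slide the stop carriage (the one with the small upright plate) along until it is level with the steel pointer beside the track, then turn its black clamp knob clockwise all the way to lock it there, and let go. The knob is loose now and must stay loose until the carriage is level. Leave the launcher carriage (the one with the metal tube) where it is.

Things in the scene. Friction and masses are not known exactly. Their poses are not given: they have to be found in the camera images.
- stop_grip (a point): Centre of the stop carriage's knob (frame turns with it), 26 mm above the carriage top, 72 mm above the table. Carriage: grey saddle, 124 mm across the track, 70 mm along it; knob midway along, at its robot-side edge. A crosswise plate, 40 mm wide, 12 thick, top at 82 mm, is 82 mm beyond the knob. Loose, it slides with 1 to 3 N, also by the held knob; it starts left or right of the pointer.
- stop_knob (a joint): Turn of the stop carriage's clamp knob, rad, growing clockwise from above: 0 loose, bar along the track; 1.3 fully clamped, bar nearly across. Starts at 0 to 0.2; needs up to 0.2 N m, stays where left. The knob is a black upright bar, 46 mm long (its y axis), 14 mm wide (its x axis), 52 to 88 mm above the table.
- pointer_tip (a point): Tip of the fixed steel pointer, a post 60 mm tall, 20 mm square, at the track's far side; tip 56 mm high, 56 mm from the track's centre line. Its y axis runs along the track, x away from the robot. Level means the knob centre and this tip agree along y; nothing stops the carriage there. The track is aluminium, 80 mm wide, 30 high, 960 long, the knobs 52 mm to the robot's side of its centre line.
- launcher_grip (a point): Centre of the launcher carriage's knob; it must stay. Same saddle and knob on the same track, but carrying an aluminium tube, 26 mm thick, 100 mm long, lying along the track, in place of the plate; top 72 mm above the table. It is clamped (bar nearly across the track), on the other side of the pointer, at least 110 mm from it.
There are look-alikes about, which are no part of the job. Several things look just like the part that bears pointer_tip: the one meant starts farthest from the robot's base.

How it is judged:
By the outcome, as a careful person would: the job done as asked, in the order asked, and still so for the second after the job is handed in, with the robot touching nothing.
It also fails if it takes over 38 s, if anything falls off the work surface, if the arm or the gripper's body presses on something with over 40 N, if the wrist force passes 120 N, or if a joint passes its speed limit or range.

ROBOT

A 6-joint arm with a two-finger parallel gripper is mounted at the origin on the work surface. World frame = base frame: x ahead of the robot, y to its left, z up, the work surface at z = 0. Lengths are in m, angles in rad, forces in N, time in s.
With the tool pointing down it reaches from about 0.425 to 0.95 m from the base axis. Payload 3.5 kg.
Tool frame: the origin (TCP) lies midway between the tips of the shut fingers; the grasp point (between the pads) lies 19 mm behind it; z points along the fingers, y is the line along which they close (so a half turn about z gives the same grasp; the last joint's range is limited). The gripper opens to 85 mm and grips with 20 to 120 N. Pads are 22 mm wide; open, the fingers measure 114 mm over their backs; the gripper's body (76 mm by 85 mm) begins 54 mm behind the grasp point. The pads swing forward as they close: fully open they stand 13 mm farther back than shut.
Start: joints at [1.194, 0.286, 1.577, -0, 1.279, -0.15], TCP at [0.152, 0.658, 0.231] pointing down, gripper open.
Joint ranges: [-2.77, 2.77], [-0.9, 2.22], [0.21, 2.48], [-1.53, 4.67], [0.24, 2.81], [-2.84, 2.84]. Speed limits (rad/s): [2.79, 2.79, 3.14, 3.14, 3.14, 3.14].

INTERFACE

Orientations are given as a unit quaternion [x, y, z, w].
In Python, from plant import ctrl gives the robot as it stands. The module is installed in compiled form; this text tells all that it offers.
- The arm moves only by the shell command python3 -m inch 'ROWS' [FORCE]. ROWS is JSON, a list of rows, each a list of 5 numbers: the closure, from 0 (fully open) to 1 (shut), then the shift along the tool's x, y, z in m, then the turn about the tool's z in degrees. A call has 1 to 5 rows; each row is the pose to reach, as a shift and turn from the pose commanded when the call began, along the tool's axes at that moment; what a row does not reach only later rows make up. A row lasts 1/12 s, in which the tool goes at most 41.7 mm and 7.16 degrees, less where a joint would pass 70% of its speed; a pose out of reach is approached as far as the arm can. A call with a gripper value outside its range is refused whole. The fingers move at their own pace and stop on an object; FORCE is the grip in N (left out, the last holds). Time passes only in rows, so rows that repeat a pose let the fingers close. It gives the time, the measured TCP pose, the force, the opening and the grip force at its end, in the units of the state.
- ctrl.get_state(): the state, without advancing time (a new reading comes with each control period).
- ctrl.read_camera(name): name is "scene" or "top" or "wrist"; returns a dict with "pixels" (420x560x3 uint8, red, green, blue), "depth" (420x560 float32, m along the optical axis (not along the pixel's ray), 0 where there is no reading), "fx", "fy", "cx", "cy" (pixels), "xyz" and "rotation" of the camera in the world; the wrist camera has in their place "mount" (4x4, takes a point from camera to tool coordinates, whose origin is the TCP and whose axes are the flange's). Camera axes: x right, y down, z forward; pixel columns grow to the right and rows downward; lengths in m; the calibration is good to about 2 mm. A picture is of the moment at which its call begins: read the wrist's pose just before it.
- ctrl.sign_off(): hands the job in; it is judged then, once.
Trained networks look in a picture, given as the dict that the camera call returned (one of the last four; its "shot" number tells which), for a name from the list of things; names that differ only in an ending like _2 or _b are one class to them, and where a whole thing is asked for, a point or a joint stands for the part that bears it (a point fixed in the world has none). Each returns a list of dicts, best first, with "score" (0 to 1); they miss things now and then, are a little off and sometimes report something else, mostly with a low value. They report only what shows in the picture. A call takes as long as a camera call. They do not tell look-alikes from the thing itself.
- ctrl.spot_in(query, picture): "at" ([column, row] in pixels, amid what is visible of it).
- ctrl.tip_of(query, picture): "at" ([column, row] in pixels: a listed point, or the origin of a listed thing).
The state is a dict: "time": time; "qpos": joint angles; "dq": joint speeds; "joint_efforts": joint torques, N m; "eef_pos": TCP position; "tcp_rot": TCP orientation; "contact_force": force on the tool from outside, world axes, zero at the start; "wrist_torque": the same for the moment, N m; "opening": opening from 0.0 (shut) to 1.0 (fully open); "finger_force": force on a finger pad.
Only numpy, scipy, OpenCV 4.12 (cv2) and the standard library are available. Lean on these libraries where they do the work, as an engineer would, in place of code of your own. Each camera call takes 0.05 s, during which the arm holds its last target. There are 200 camera calls.

## Working session

There is one attempt and no reset: what is moved stays moved. The work goes in short steps, Python scripts to look and compute and a shell command to move; the robot and the scene stay as the last step left them, time stands still between calls to the robot, and variables do not carry over. Pictures are saved under pics/ and viewed, at most 10 in all, crops included, and the job is handed in when it is done.

```bash
mkdir -p pics; cat > h.py <<'E'
import numpy as np, cv2
from scipy.spatial.transform import Rotation as R
from plant import ctrl
def cam(name):
    s=ctrl.get_state(); p=ctrl.read_camera(name)
    if "mount" in p:
        T=np.eye(4);T[:3,:3]=R.from_quat(s["tcp_rot"]).as_matrix();T[:3,3]=s["eef_pos"]
        p["T"]=T@np.array(p["mount"])
    else:
        T=np.eye(4);r=np.array(p["rotation"])
        T[:3,:3]=r if r.shape==(3,3) else R.from_quat(r).as_matrix();T[:3,3]=p["xyz"];p["T"]=T
    return p
def ray(p,at):
    d=p["T"][:3,:3]@np.array([(at[0]-p["cx"])/p["fx"],(at[1]-p["cy"])/p["fy"],1]);return p["T"][:3,3],d
def atz(p,at,z):
    o,d=ray(p,at);return o+d*(z-o[2])/d[2]
def save(p,n,box=None,k=1):
    im=p["pixels"][:,:,::-1]
    if box: im=im[box[1]:box[3],box[0]:box[2]]
    cv2.imwrite("pics/"+n,cv2.resize(im,None,fx=k,fy=k,interpolation=cv2.INTER_CUBIC))
E
python3 - <<'E'
from h import *
s=ctrl.get_state();print(s["time"],s["eef_pos"],s["tcp_rot"])
for c in ("top","scene"):
    p=cam(c);save(p,c+"0.png")
    for q,z in (("stop_grip",.072),("launcher_grip",.072),("pointer_tip",.056)):
        for r in ctrl.tip_of(q,p): print(c,q,np.round(r["at"]),round(r["score"],2),np.round(atz(p,r["at"],z),3))
E
```

```text
0.0 [0.15149665 0.65710307 0.22994417] [ 1.13147433e-01  9.93577516e-01 -1.13380363e-03 -3.03896923e-04]
top stop_grip [193. 204.] 0.78 [0.529 0.178 0.072]
top launcher_grip [374. 236.] 0.62 [ 0.469 -0.171  0.072]
top pointer_tip [176. 266.] 0.76 [0.409 0.209 0.056]
top pointer_tip [292. 270.] 0.73 [ 0.404 -0.016  0.056]
top pointer_tip [230. 278.] 0.64 [0.388 0.104 0.056]
top pointer_tip [281. 166.] 0.54 [0.61  0.007 0.056]
scene stop_grip [402. 201.] 0.73 [0.533 0.179 0.072]
scene launcher_grip [175. 207.] 0.8 [ 0.471 -0.168  0.072]
scene pointer_tip [393. 149.] 0.88 [0.408 0.212 0.056]
scene pointer_tip [304. 266.] 0.87 [0.606 0.007 0.056]
scene pointer_tip [336. 156.] 0.69 [0.403 0.111 0.056]
scene pointer_tip [266. 164.] 0.68 [ 0.397 -0.012  0.056]
```

View pics/top0.png

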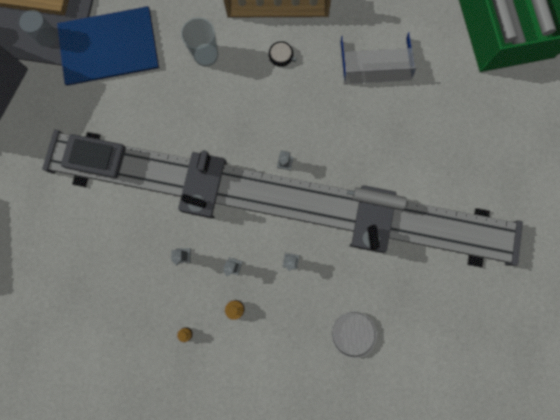

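View pics/scene0.png

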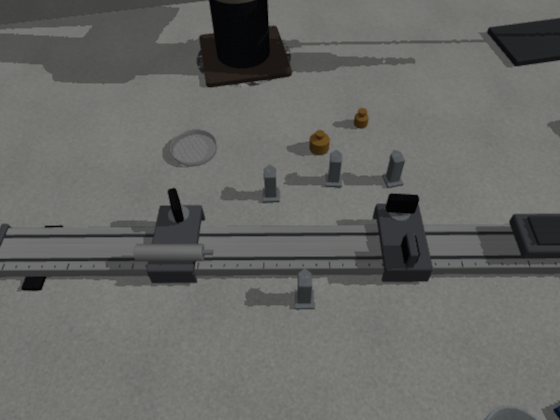

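The top view shows the stop carriage, with plate (203,160) and knob (193,202), and the launcher at (374,236).

Pointer candidates in the top view are (281,163), (180,257), (231,267) and (291,262). The one meant is (281,163): it's on the track's far side and, at about 0.61 m, farthest from the base. I'll check it in a crop.

```bash
python3 - <<'E'
from h import *
p=cam("top");save(p,"crop.png",(150,120,410,290),3)
E
```

```text
(no output)
```

View pics/crop.png

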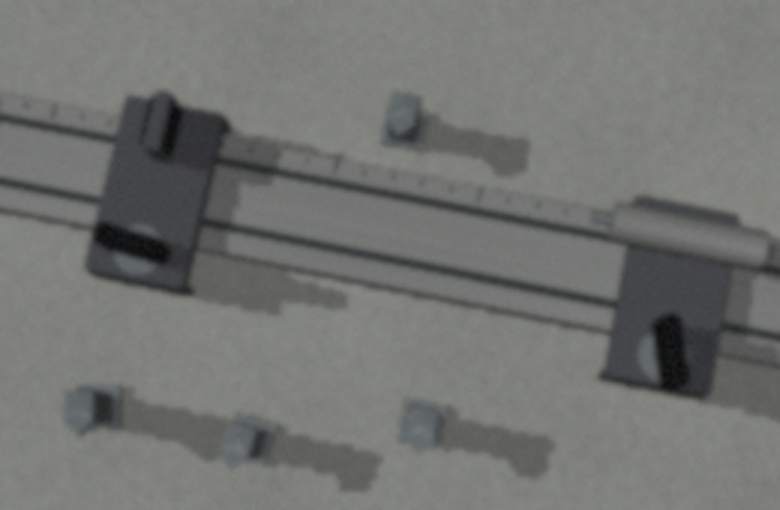

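```bash
python3 -m inch '[[0,-0.031,-0.025,0,0],[0,-0.062,-0.05,0,0],[0,-0.093,-0.075,0,0],[0,-0.124,-0.1,0,0],[0,-0.155,-0.125,0,0]]' 40; python3 -m inch '[[0,-0.031,-0.025,0,7],[0,-0.062,-0.05,0,14],[0,-0.093,-0.075,0,21],[0,-0.124,-0.1,0,28],[0,-0.155,-0.125,0,35]]'
```

```text
time: 0.87
eef_pos: [0.2754, 0.4996, 0.2315]
tcp_rot: [0.113, 0.994, 0.0, 0.0]
contact_force: [0.2, -0.0, -0.7]
opening: 1.001
finger_force: 0.0
time: 1.28
eef_pos: [0.3985, 0.3428, 0.2318]
tcp_rot: [0.409, 0.912, 0.0, 0.0]
contact_force: [-0.3, 0.5, -0.3]
opening: 1.0
finger_force: 0.0
```

The crop shows the meant pointer at crop (403,115), the only one beyond the track. The stop knob at (132,243) lies along the track, and the launcher at (672,350) is clamped.

```bash
cat >> h.py <<'E'
def go(x,y,z,yaw):
    "tool-axes shift & turn (deg) to a TCP target; yaw = world angle of tool y, deg"
    s=ctrl.get_state();M=R.from_quat(s["tcp_rot"]).as_matrix()
    d=M.T@(np.array([x,y,z])-s["eef_pos"]);t=np.degrees(np.arctan2(M[1,1],M[0,1]))-yaw
    print("shift",np.round(d,4),"turn",round((t+180)%360-180,2),"yaw now",round(np.degrees(np.arctan2(M[1,1],M[0,1])),2))
E
python3 -c "
from h import *
go(.50,.178,.231,-10)"
```

```text
shift [-0.1906 -0.0337  0.0008] turn 51.67 yaw now 41.67
```

```bash
python3 -m inch '[[0,-0.038,-0.007,0,7],[0,-0.076,-0.013,0,14],[0,-0.114,-0.02,0,21],[0,-0.152,-0.027,0,28],[0,-0.19,-0.034,0,35]]'; python3 -m inch '[[0,0,0,0,7],[0,0,0,0,14],[0,0,0,0,17],[0,0,0,0,17]]'
python3 - <<'E'
from h import *
p=cam("wrist");save(p,"w1.png")
for q,z in (("stop_grip",.072),("pointer_tip",.056),("launcher_grip",.072)):
    for r in ctrl.tip_of(q,p): print(q,np.round(r["at"]),round(r["score"],2),np.round(atz(p,r["at"],z),4))
# bar top: dark pixels at ~88mm height from depth
h,w=p["depth"].shape;v,u=np.mgrid[:h,:w];d=p["depth"]
P=np.stack([(u-p["cx"])/p["fx"]*d,(v-p["cy"])/p["fy"]*d,d],-1)@p["T"][:3,:3].T+p["T"][:3,3]
m=(abs(P[...,2]-.088)<.006)&(d>0)&(p["pixels"].max(-1)<70)
n,l,st,c=cv2.connectedComponentsWithStats(m.astype(np.uint8))
for i in range(1,n):
    if st[i,4]>80:
        q=P[l==i][:,:2].astype(np.float32);r=cv2.minAreaRect(q*1000);e,V=np.linalg.eigh(np.cov(q.T));a=V[:,1]
        print(st[i],np.round(c[i]),q.mean(0),r,"bar angle",np.degrees(np.arctan2(a[1],a[0]))%180)
s=ctrl.get_state();print(s["time"],s["eef_pos"])
E
```

```text
time: 1.7
eef_pos: [0.5002, 0.1787, 0.2317]
tcp_rot: [0.665, 0.747, 0.0, 0.0]
contact_force: [-0.2, 0.5, 0.0]
opening: 0.998
finger_force: 0.0
time: 2.03
eef_pos: [0.4997, 0.18, 0.2315]
tcp_rot: [0.767, 0.642, 0.0, 0.0]
contact_force: [0.0, -0.1, 0.4]
opening: 0.999
finger_force: 0.0
pointer_tip [193. 175.] 0.95 [0.4137 0.2114 0.056 ]
pointer_tip [197. 255.] 0.8 [0.3925 0.1147 0.056 ]
pointer_tip [229. 334.] 0.6 [ 0.4033 -0.0062  0.056 ]
[301 167  19  45 587] [310. 189.] [0.53577095 0.18121296] ((535.892333984375, 179.82730102539062), (45.90422821044922, 14.218182563781738), 74.38784790039062) bar angle 73.96390093343479
2.2333 [0.49938522 0.1806574  0.23140311]
```

View pics/w1.png

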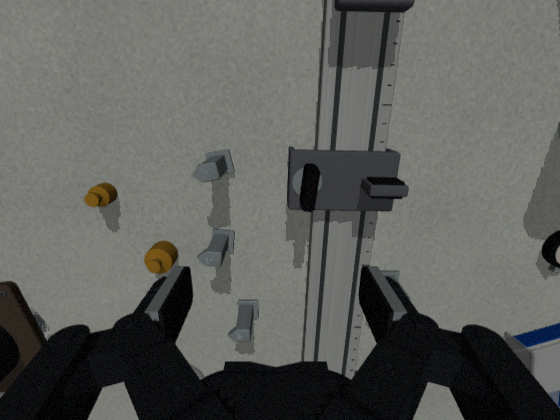

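The wrist view shows the stop knob at (310,187) and its plate at (384,187). The pointer at (390,280) is half hidden by a finger. I'll shift about 9 cm back along the track so both show in one picture, which gives a relative measurement.

```bash
python3 -c "
from h import *
go(.50,.085,.231,-13)"
```

```text
shift [-0.0941  0.0171  0.0004] turn 3.09 yaw now -9.91
```

```bash
python3 -m inch '[[0,-0.035,0.006,0,3],[0,-0.07,0.012,0,3],[0,-0.094,0.017,0,3],[0,-0.094,0.017,0,3],[0,-0.094,0.017,0,3]]'
cat > m.py <<'E'
from h import *
def cloud(p):
    h,w=p["depth"].shape;v,u=np.mgrid[:h,:w];d=p["depth"]
    return np.stack([(u-p["cx"])/p["fx"]*d,(v-p["cy"])/p["fy"]*d,d],-1)@p["T"][:3,:3].T+p["T"][:3,3]
def comps(p,z0,z1,mn,xy,rad,dark=255):
    P=cloud(p);m=(P[...,2]>z0)&(P[...,2]<z1)&(p["depth"]>0)&(p["pixels"].max(-1)<dark)&(np.hypot(P[...,0]-xy[0],P[...,1]-xy[1])<rad)
    n,l,st,c=cv2.connectedComponentsWithStats(m.astype(np.uint8))
    for i in range(1,n):
        if st[i,4]>mn:
            q=P[l==i][:,:2];r=cv2.minAreaRect((q*1000).astype(np.float32));e,V=np.linalg.eigh(np.cov(q.T));a=V[:,1]
            print(st[i,4],np.round(c[i]),"mean",np.round(q.mean(0),4),"rect",np.round(r[0],1),np.round(r[1],1),"angle",np.round(np.degrees(np.arctan2(a[1],a[0]))%180,2))
E
python3 - <<'E'
from m import *
p=cam("wrist");save(p,"w2.png")
for q,z in (("stop_grip",.072),("pointer_tip",.056)):
    for r in ctrl.tip_of(q,p): print(q,np.round(r["at"],1),round(r["score"],2),np.round(atz(p,r["at"],z),4))
print("knob");comps(p,.083,.094,80,(.535,.18),.05,70)
print("post");comps(p,.04,.066,20,(.607,.007),.03)
t=cam("top");print("track");comps(t,.018,.04,2000,(.5,0),.6)
print("knob top");comps(t,.08,.096,40,(.535,.18),.05,90)
print("post top");comps(t,.045,.066,20,(.607,.007),.03)
E
```

```text
time: 2.65
eef_pos: [0.5, 0.0843, 0.2315]
tcp_rot: [0.783, 0.622, 0.0, -0.0]
contact_force: [-0.3, 1.1, 0.3]
opening: 1.0
finger_force: 0.0
stop_grip [289.   91.2] 0.91 [0.5353 0.179  0.072 ]
pointer_tip [214.3 274.7] 0.98 [ 0.4015 -0.0056  0.056 ]
pointer_tip [382.2 230.9] 0.91 [0.6104 0.0061 0.056 ]
pointer_tip [161.4  89.6] 0.91 [0.4116 0.2101 0.056 ]
pointer_tip [174.7 185.8] 0.7 [0.3915 0.1128 0.056 ]
knob
790 [290.  89.] mean [0.5358 0.18  ] rect [535.8 179.5] [45.7 14. ] angle 73.87
post
394 [395. 227.] mean [0.6256 0.0076] rect [624.2   5.8] [20.  25.2] angle 167.96
track
4058 [304. 201.] mean [ 0.5433 -0.0388] rect [545.2 -38.7] [218.4  81.5] angle 77.05
5153 [458. 232.] mean [ 0.4825 -0.3456] rect [ 483.8 -340.9] [255.2  90.3] angle 79.56
knob top
post top
109 [284. 158.] mean [0.6247 0.0022] rect [623.7   2.8] [19.7 24.9] angle 165.18
```

View pics/w2.png

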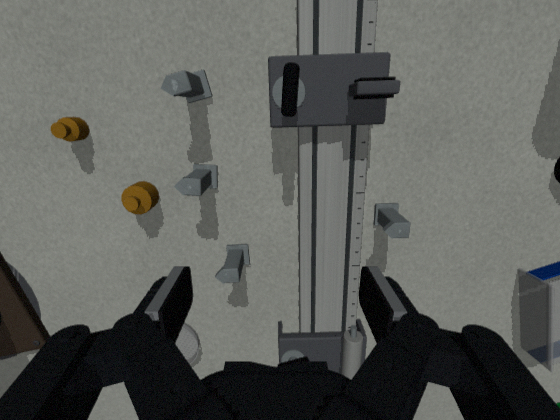

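Both show in this view: knob at (289,90), and the pointer's tip at (382,231) points towards the track. The measured knob is at (0.5358, 0.1797) with bar angle 73.9°, and the tip at (0.611, 0.006). Next I approach the knob.

```bash
python3 -c "
from h import *
go(.5358,.1797,.13,-16.1)"
```

```text
shift [0.0994 0.0142 0.1013] turn 3.2 yaw now -12.9
```

```bash
python3 -m inch '[[0,0.027,0.004,0.025,3.2],[0,0.053,0.008,0.05,3.2],[0,0.08,0.011,0.075,3.2],[0,0.0994,0.0142,0.1,3.2],[0,0.0994,0.0142,0.1,3.2]]'; python3 -m inch '[[0,0,0,0,0],[0,0,0,0,0]]'; python3 -c "
from h import *
go(.5358,.1797,.055,-16.1)"
```

```text
time: 3.27
eef_pos: [0.5329, 0.1817, 0.1251]
tcp_rot: [0.798, 0.602, -0.004, -0.003]
contact_force: [-1.3, -0.6, 0.0]
opening: 1.001
finger_force: 0.0
time: 3.43
eef_pos: [0.5363, 0.1791, 0.132]
tcp_rot: [0.799, 0.601, 0.0, 0.0]
contact_force: [-0.2, -0.4, 0.2]
opening: 0.999
finger_force: 0.0
shift [ 0.0004 -0.0007  0.077 ] turn -0.01 yaw now -16.11
```

```bash
python3 -m inch '[[0,0,0,0.026,0],[0,0,0,0.052,0],[0,0,0,0.072,0],[0,0,0,0.077,0],[0,0,0,0.077,0]]'; python3 -m inch '[[0.7,0,0,0,0],[0.9,0,0,0,0],[0.9,0,0,0,0],[0.9,0,0,0,0],[0.9,0,0,0,0]]' 30; python3 -m inch '[[0.9,0,0,0,0],[0.9,0,0,0,0],[0.9,0,0,0,0]]' 
python3 -c "
from h import *
a=np.radians(79.3);e=ctrl.get_state()['eef_pos']-0
go(e[0]-.156*np.cos(a),e[1]-.156*np.sin(a),e[2],-16.1)"
```

```text
time: 3.85
eef_pos: [0.5358, 0.1779, 0.0544]
tcp_rot: [0.8, 0.6, -0.0, -0.0]
contact_force: [-0.4, 0.4, -0.8]
opening: 0.999
finger_force: 0.0
time: 4.27
eef_pos: [0.5367, 0.1787, 0.0554]
tcp_rot: [0.8, 0.6, 0.001, 0.0]
contact_force: [-0.5, -0.1, 0.5]
opening: 0.299
finger_force: 0.0
time: 4.52
eef_pos: [0.5358, 0.1788, 0.055]
tcp_rot: [0.8, 0.601, -0.0, -0.0]
contact_force: [-3.3, 0.5, 5.7]
opening: 0.158
finger_force: 31.6
shift [-0.1553  0.0149  0.    ] turn -0.08 yaw now -16.18
```

```bash
python3 -m inch '[[0.9,-0.01,0.001,0,0],[0.9,-0.025,0.0024,0,0],[0.9,-0.04,0.0038,0,0],[0.9,-0.055,0.0053,0,0],[0.9,-0.07,0.0067,0,0]]'; python3 -m inch '[[0.9,-0.015,0.0014,0,0],[0.9,-0.03,0.0029,0,0],[0.9,-0.045,0.0043,0,0],[0.9,-0.06,0.0057,0,0],[0.9,-0.07,0.0067,0,0]]'; python3 -m inch '[[0.9,-0.008,0.0008,0,0],[0.9,-0.0153,0.0015,0,0],[0.9,-0.0153,0.0015,0,0],[0.9,-0.0153,0.0015,0,0]]'
```

```text
time: 4.93
eef_pos: [0.5221, 0.1097, 0.055]
tcp_rot: [0.8, 0.601, -0.001, -0.001]
contact_force: [-4.7, 2.1, 7.5]
opening: 0.159
finger_force: 31.9
time: 5.35
eef_pos: [0.5083, 0.0401, 0.055]
tcp_rot: [0.8, 0.6, -0.001, -0.002]
contact_force: [-6.7, 3.0, 9.7]
opening: 0.16
finger_force: 32.2
time: 5.68
eef_pos: [0.5053, 0.025, 0.055]
tcp_rot: [0.8, 0.6, -0.002, -0.002]
contact_force: [-8.0, 0.9, 10.5]
opening: 0.156
finger_force: 32.3
```

Moved. I'll open, rise and check that it's level before clamping.

```bash
python3 -m inch '[[0.3,0,0,0,0],[0,0,0,0,0],[0,0,0,0,0],[0,0,0,0,0]]'; python3 -m inch '[[0,0,0,-0.03,0],[0,0,0,-0.065,0],[0,0,0,-0.1,0],[0,0,0,-0.135,0],[0,0,0,-0.17,0]]';python3 -m inch '[[0,0,0,0,0],[0,0,0,0,0]]'
python3 - <<'E'
from m import *
p=cam("wrist");save(p,"w3.png")
for q,z in (("stop_grip",.072),("pointer_tip",.056)):
    for r in ctrl.tip_of(q,p): print(q,np.round(r["at"],1),round(r["score"],2),np.round(atz(p,r["at"],z),4))
print("knob");comps(p,.083,.094,80,(.507,.025),.05,70)
print("post");comps(p,.045,.066,20,(.62,.005),.035)
print("saddle");comps(p,.042,.05,500,(.55,.02),.12)
P=cloud(p);xy=P[...,:2]-[.5558,.0155];a=np.radians(79.3)  # track edges: robot-side edge at z~.03
s=xy@[np.cos(a),np.sin(a)];t=xy@[np.sin(a),-np.cos(a)];ok=(abs(P[...,2]-.03)<.004)&(abs(t)<.05)
for sg in(-1,1):
    B=[]
    for b in np.arange(-.2,.3,.005):
        k=ok&(abs(s-b)<.0025)&(abs(b)>.04)
        if k.sum()>15:B.append((b,np.percentile(sg*t[k],98)*sg))
    B=np.array(B)
    if len(B)>5:
        f=np.polyfit(B[:,0],B[:,1],1);r=B[:,1]-np.polyval(f,B[:,0]);g=abs(r)<1.5*np.median(abs(r))+5e-4;f=np.polyfit(B[g,0],B[g,1],1);print("edge",f,g.sum(),len(B),"angle",79.3-np.degrees(f[0]))
E
```

```text
time: 6.02
eef_pos: [0.5072, 0.0253, 0.0541]
tcp_rot: [0.8, 0.6, 0.0, 0.0]
contact_force: [0.3, -0.5, 0.0]
opening: 0.72
finger_force: 0.0
time: 6.43
eef_pos: [0.5069, 0.0254, 0.2258]
tcp_rot: [0.8, 0.601, 0.0, 0.0]
contact_force: [0.3, -0.8, -0.9]
opening: 1.004
finger_force: 0.0
time: 6.6
eef_pos: [0.5088, 0.0251, 0.2273]
tcp_rot: [0.8, 0.601, 0.002, 0.002]
contact_force: [-0.3, 0.1, -0.6]
opening: 0.999
finger_force: 0.0
stop_grip [272.6 192.4] 0.72 [0.5072 0.0269 0.072 ]
pointer_tip [367.4 181.5] 0.85 [0.6091 0.0054 0.056 ]
pointer_tip [119.3  32.2] 0.77 [0.4122 0.2116 0.056 ]
pointer_tip [193.6 241.6] 0.69 [ 0.4005 -0.0087  0.056 ]
pointer_tip [145.2 141.9] 0.62 [0.3937 0.1123 0.056 ]
knob
563 [271. 196.] mean [0.5057 0.0273] rect [504.9  26.1] [45.2 13. ] angle 74.07
post
265 [354. 167.] mean [0.6    0.0234] rect [599.8  26.7] [24.8 19.2] angle 50.4
490 [385. 177.] mean [0.6275 0.006 ] rect [625.9   5. ] [20.3 29.6] angle 169.78
49 [357. 200.] mean [ 0.5959 -0.0156] rect [595.  -16.4] [ 9.1 12. ] angle 133.49
saddle
5105 [307. 181.] mean [0.5458 0.0219] rect [546.2  17.8] [ 70.1 124.1] angle 169.49
edge [ 0.00864091 -0.03815529] 54 55 angle 78.80491219400596
edge [0.01039234 0.03765629] 45 55 angle 78.70456273152809
```

View pics/w3.png

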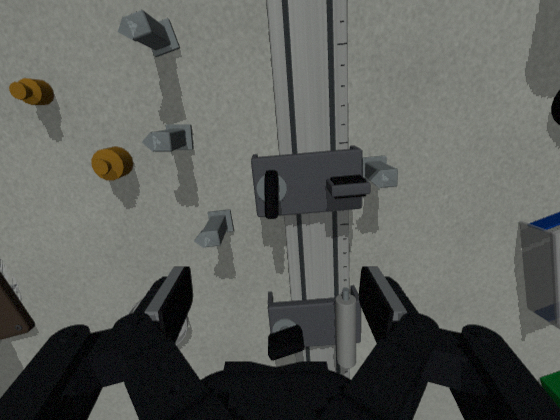

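The view shows the knob at (271,195) and the pointer tip at (367,181), within about 1 mm of level. I'll overlay the knob's cross line at tip height in a crop to verify.

```bash
python3 - <<'E'
from m import *
p=cam("wrist");print(ctrl.get_state()["time"])
a=np.radians(78.75);Y=np.array([np.cos(a),np.sin(a)]);X=np.array([Y[1],-Y[0]])
k=np.array([.5053,.0261]);T=np.linalg.inv(p["T"])
def px(q,z):
    c=T@np.r_[q,z,1];return np.array([c[0]/c[2]*p["fx"]+p["cx"],c[1]/c[2]*p["fy"]+p["cy"]])
K=6;x0,y0=330,140
im=cv2.resize(p["pixels"][y0:y0+80,x0:x0+90,::-1],None,fx=K,fy=K,interpolation=cv2.INTER_CUBIC)
im=cv2.convertScaleAbs(im,alpha=1.6)
for off,col in((0,(0,255,0)),(.004,(0,0,255)),(-.004,(255,0,0))):
    A,B=[tuple(np.int32((px(k+X*t+Y*off,.056)-[x0,y0]+.5)*K).tolist()) for t in(.09,.14)]
    cv2.line(im,A,B,col,1)
cv2.circle(im,tuple(np.int32((px(k+X*.108,.056)-[x0,y0]+.5)*K).tolist()),4,(0,255,255),1)
cv2.imwrite("pics/ov.png",im)
E
```

```text
6.8
```

View pics/ov.png

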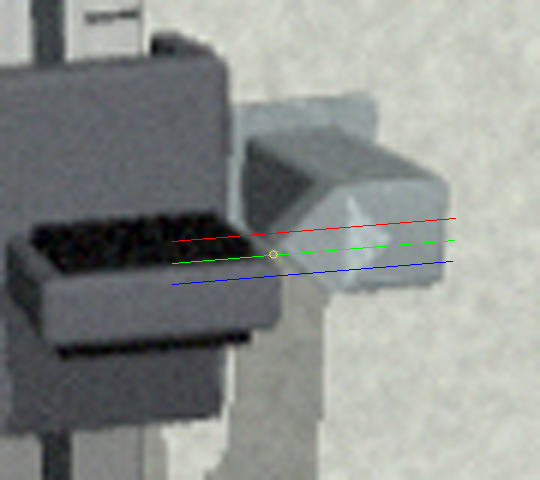

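The pointer's apex sits at crop (277,243), about 1.5 mm to the +y side of the knob's cross line in green. I'll re-grasp, nudge it +1.5 mm, then clamp.

```bash
python3 -c "
from h import *
go(.5053,.0261,.055,-15.9)"
```

```text
shift [ 0.0005 -0.0002  0.1671] turn -0.3 yaw now -16.2
```

```bash
python3 -m inch '[[0,0.0005,-0.001,0.04,0],[0,0.0005,-0.001,0.08,0],[0,0.0005,-0.001,0.12,0],[0,0.0005,-0.001,0.155,0],[0,0.0005,-0.001,0.17,0]]'; python3 -m inch '[[0,0,0,0,0],[0.7,0,0,0,0],[0.9,0,0,0,0],[0.9,0,0,0,0],[0.9,0,0,0,0]]' 30; python3 -m inch '[[0.9,0,0,0,0],[0.9,0,0,0,0],[0.9,0,0,0,0]]' 40; python3 -m inch '[[0.9,0.0015,0,0,0],[0.9,0.0015,0,0,0],[0.9,0.0015,0,0,0]]'
```

```text
time: 7.22
eef_pos: [0.5009, 0.0268, 0.0473]
tcp_rot: [0.8, 0.6, -0.004, -0.004]
contact_force: [-0.5, 0.3, -0.2]
opening: 0.999
finger_force: 0.0
time: 7.63
eef_pos: [0.5077, 0.0259, 0.0562]
tcp_rot: [0.8, 0.6, 0.001, 0.001]
contact_force: [0.2, 0.3, 1.0]
opening: 0.45
finger_force: 0.0
time: 7.88
eef_pos: [0.5057, 0.0263, 0.0556]
tcp_rot: [0.8, 0.601, -0.001, -0.001]
contact_force: [-4.8, 1.6, 7.6]
opening: 0.157
finger_force: 42.3
time: 8.13
eef_pos: [0.5059, 0.0277, 0.0555]
tcp_rot: [0.8, 0.601, -0.001, -0.001]
contact_force: [-5.8, 1.5, 8.0]
opening: 0.154
finger_force: 42.3
```

```bash
python3 -m inch '[[0.9,0,-0.001,0,6],[0.9,0,-0.001,0,12],[0.9,0,-0.001,0,18],[0.9,0,-0.001,0,24],[0.9,0,-0.001,0,30]]'; python3 -m inch '[[0.9,0,0,0,6],[0.9,0,0,0,12],[0.9,0,0,0,18],[0.9,0,0,0,24],[0.9,0,0,0,30]]'; python3 -c "
from h import *
s=ctrl.get_state();go(.506,.0277,.055,-15.9-69.7);print(s['wrist_torque'])"
```

```text
time: 8.55
eef_pos: [0.5068, 0.0273, 0.0556]
tcp_rot: [0.929, 0.371, 0.001, 0.001]
contact_force: [1.5, -1.1, 1.8]
opening: 0.156
finger_force: 41.5
time: 8.97
eef_pos: [0.5076, 0.0277, 0.0556]
tcp_rot: [0.993, 0.118, 0.002, 0.0]
contact_force: [4.2, 1.1, -0.0]
opening: 0.154
finger_force: 41.1
shift [-0.0015 -0.0004  0.0006] turn 9.12 yaw now -76.48
[ 0.12620651 -0.32576621  0.15796686]
```

```bash
python3 -m inch '[[0.9,0,0,0,5],[0.9,0,0,0,10],[0.9,0,0,0,13],[0.9,0,0,0,13]]'; python3 -c "
from h import *
s=ctrl.get_state();go(.506,.0277,.055,-15.9-69.7);print(s['wrist_torque'])"
```

```text
time: 9.3
eef_pos: [0.5076, 0.0276, 0.0556]
tcp_rot: [1.0, 0.01, 0.002, 0.001]
contact_force: [3.8, 1.3, 0.6]
opening: 0.157
finger_force: 51.2
shift [-0.0016 -0.0002  0.0006] turn -3.3 yaw now -88.9
[ 0.20051233 -0.40553174  1.22067109]
```

Wrist torque of 1.2 N m means it's hard on the stop. I'll ease back the overdrive, open and rise.

```bash
python3 -m inch '[[0.9,0,0,0,-1.5],[0.9,0,0,0,-2.5],[0.5,0,0,0,-2.5],[0,0,0,0,-2.5],[0,0,0,0,-2.5]]'; python3 -m inch '[[0,0,0,0,0],[0,0,0,0,0],[0,0,0,0,0]]'; python3 -m inch '[[0,0,0,-0.03,0],[0,0,0,-0.065,0],[0,0,0,-0.1,0],[0,0,0,-0.135,0],[0,0,0,-0.17,0]]'; python3 -m inch '[[0,0.01,0,0,0],[0,0.02,0,0,0],[0,0.02,0,0,0],[0,0.02,0,0,0]]'
python3 - <<'E'
from m import *
p=cam("wrist");save(p,"w4.png")
for q,z in (("stop_grip",.072),("pointer_tip",.056),("launcher_grip",.072)):
    for r in ctrl.tip_of(q,p): 
        w=atz(p,r["at"],z);print(q,np.round(r["at"],1),round(r["score"],2),np.round(w,4),"along",round(w[0]*.1951+w[1]*.9808,4))
print("knob");comps(p,.083,.094,80,(.507,.027),.05,70)
print("saddle");comps(p,.042,.05,500,(.55,.02),.12)
E
```

```text
time: 9.72
eef_pos: [0.5046, 0.0279, 0.0537]
tcp_rot: [1.0, 0.028, -0.001, -0.0]
contact_force: [-0.6, 0.8, 0.2]
opening: 0.575
finger_force: 0.0
time: 9.97
eef_pos: [0.5054, 0.0278, 0.0541]
tcp_rot: [1.0, 0.029, -0.0, -0.0]
contact_force: [0.4, -0.0, 0.1]
opening: 0.986
finger_force: 0.0
time: 10.38
eef_pos: [0.5052, 0.0279, 0.2258]
tcp_rot: [1.0, 0.029, -0.0, -0.0]
contact_force: [-0.2, 0.1, -0.4]
opening: 0.997
finger_force: 0.0
time: 10.72
eef_pos: [0.5249, 0.0291, 0.2221]
tcp_rot: [1.0, 0.029, -0.002, -0.0]
contact_force: [-0.0, -0.6, -0.3]
opening: 1.0
finger_force: 0.0
stop_grip [278.2 211.5] 0.65 [0.5051 0.0263 0.072 ] along 0.1243
pointer_tip [200.7 288.2] 0.88 [0.3946 0.1144 0.056 ] along 0.1892
pointer_tip [300.4 289.5] 0.77 [ 0.3999 -0.0075  0.056 ] along 0.0706
pointer_tip [303.8 104.6] 0.7 [0.6129 0.0073 0.056 ] along 0.1268
pointer_tip [119.7 273. ] 0.58 [0.4103 0.2109 0.056 ] along 0.2869
launcher_grip [447.9 252.7] 0.87 [ 0.4677 -0.1644  0.072 ] along -0.07
knob
554 [276. 214.] mean [0.5076 0.0287] rect [506.6  28.5] [45.1 13.8] angle 4.05
saddle
5789 [286. 164.] mean [0.5498 0.0208] rect [546.8  20.4] [ 70.  124.1] angle 169.62
```

View pics/w4.png

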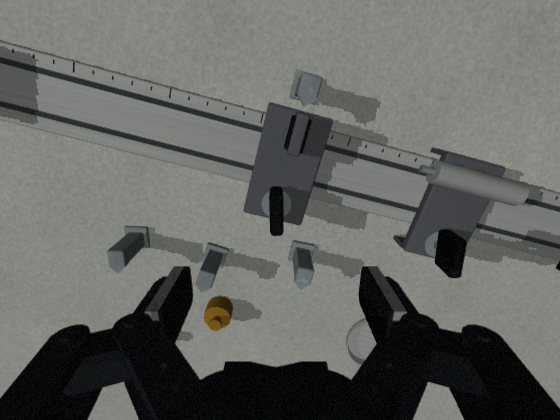

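The view shows the knob at (277,212) turned 74.7° (1.30 rad). Along the track, knob, saddle and tip all agree at 0.1267–0.1268 m. The launcher at (448,253) is in place, so I'm handing in.

```bash
python3 -c "
from plant import ctrl
print(ctrl.sign_off())"
```

```text
the job is handed in; nothing more can be done
None
```

The stop carriage is level with the pointer to within about 1 mm, its knob is clamped fully clockwise (about 1.30 rad) and released, the launcher carriage was not touched, and the job was handed in at about 11 s.

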